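# Seat the yellow tray and register it

## Task

The tray with the yellow gel is ready to run: without gripping or lifting it or touching its top, gently push its near face with the fingertips until it is fully home against the stop of its nest. Then press the green button beside that tray gently all the way down, let it come up and withdraw. The other trays are still being loaded: leave them, their buttons and the things around them alone.

Things in the scene. Friction and masses are not known exactly. Their poses are not given: they have to be found in the camera images.
- tray_yellow: Loose black square tray, 80 x 80 x 18 mm, filled with a plain yellow gel sheet, 0.11 to 0.23 kg. It lies in its nest with 1.5 mm play each side, underside 8 mm above the table. Origin: centre of its underside, axes as its nest's. Starts 14 to 28 mm short of its stop; slides with 1 to 3 N. Fully home, its origin is at x 0, y 0, z 8 mm of the nest.
- tray_yellow_near (a point): Middle of the yellow tray's flat near face (towards the robot), 40 mm from its centre, half-way up (17 mm above the table): the face to push. Fully home it stands 4 mm proud of the nest's plate, so fingers behind it can go down beside the plate.
- nest_yellow_stop (a point): Middle of the stop face at the far end of the yellow tray's nest, 40 mm from the nest's origin along its x, 16 mm above the table; the stop bar rises to 24 mm. The tray is fully home when its far face rests on it.
- nest_yellow: Fixed aluminium nest of the yellow tray: base plate 88 x 154 x 8 mm with a tray channel 83 mm wide, rails up to 18 mm above the table, open on its -x side. Origin on the table, below the middle of a tray that is fully home; x along the channel towards the stop (away from the robot, turned up to 0.2 rad), y left, z up. Plate: x -36 to +52, y -56 to +98 mm. Its button: x 5, y 75 mm.
- btn_yellow_top (a point): Middle of the top of the round green register button beside the yellow tray, on the left (+y) side of its nest; cap 28 mm across in a black housing 44 mm across. The top stands about 30 mm above the table when up.
- btn_yellow (a joint): Travel of that button, m: 0 up, 0.006 fully down; a spring push button, starts to move at 1.5 N and needs 5 N fully down, springs back by itself.
- tray_chips: Loose black square tray, 80 x 80 x 18 mm, with white chips in dark grey pockets. It lies in its nest with 1.5 mm play each side, underside 8 mm above the table. Origin: centre of its underside, axes as its nest's. Starts 14 to 28 mm short of its stop; it is still being loaded and must be left there.
- tray_empty: Loose black square tray, 80 x 80 x 18 mm, with empty dark grey pockets. It lies in its nest with 1.5 mm play each side, underside 8 mm above the table. Origin: centre of its underside, axes as its nest's. Starts 14 to 28 mm short of its stop; it is still being loaded and must be left there.
- btn_chips (a joint): Travel of the identical green button on the nest of the tray with white chips: leave alone.
- btn_empty (a joint): Travel of the identical green button on the nest of the empty tray: leave alone.
- collet: Brass collet, 22 mm across, 32 mm tall, between two nests; loose, stands on the table; bystander, leave alone. Origin at the centre of its underside
- lens: Steel lens barrel, 24 mm across, 34 mm tall, between two nests; loose, stands on the table; bystander, leave alone. Origin at the centre of its underside
- solvent: Small amber bottle, 40 mm across, 70 mm tall, beyond the nests; loose, stands on the table; bystander, leave alone. Origin at the centre of its underside
- flux_jar: White jar with blue lid, 48 mm across, 45 mm tall, beyond the nests; loose, stands on the table; bystander, leave alone. Origin at the centre of its underside
- spare_tray: Small black tray with blue top, 50 x 50 x 12 mm, beyond the nests; loose, stands on the table; bystander, leave alone. Origin at the centre of its underside
Mind the look-alikes: they are no part of the job. Leave any brown, pink or turquoise look-alike of the tray_yellow alone.

How it is judged:
By the outcome, as a careful person would: the job done as asked, in the order asked, and still so for the second after the job is handed in, with the robot touching nothing.
It also fails if it takes over 42 s, if anything falls off the work surface, if the arm or the gripper's body presses on something with over 40 N, if the wrist force passes 120 N, or if a joint passes its speed limit or range.

## Robot

A 7-joint arm with a two-finger parallel gripper is mounted at the origin on the work surface. World frame = base frame: x ahead of the robot, y to its left, z up, the work surface at z = 0. Lengths are in m, angles in rad, forces in N, time in s.
With the tool pointing down it reaches from about 0.4 to 0.9 m from the base axis. Payload 5.5 kg.
Tool frame: the origin (TCP) lies midway between the tips of the shut fingers; the grasp point (between the pads) lies 19 mm behind it (ctrl.grasp_offset is the distance from the TCP to the grasp point, in m); z points along the fingers, x is the direction in which the jaws open and shut, and the axes are right-handed (so a half turn about z gives the same grasp; the last joint's range is limited). The gripper opens to 92 mm and grips with 3 to 60 N. Pads are 19 mm wide; open, the fingers measure 130 mm over their backs; the gripper's body (75 mm by 190 mm) begins 47 mm behind the grasp point.
Start: joints at [-1.043, 0.501, -0.427, 1.55, 0.221, 1.138, -0.21], TCP at [0.17, 0.627, 0.227] pointing down, gripper open.
Joint ranges: [-2.88, 2.88], [-0.31, 2.03], [-1.54, 1.56], [0.2, 2.42], [-1.41, 4.55], [0.19, 2.02], [-2.57, 2.57]. Speed limits (rad/s): [2.57, 2.57, 3.14, 3.14, 3.14, 3.14, 3.14].

## Interface

Orientations are given as a 3x3 rotation matrix whose columns are the frame's x, y, z axes.
In Python, from rig import ctrl gives the robot as it stands.
- The arm moves only by the tool servo_tool, never from a script. Its argument "rows" is one flat list of numbers, 7 for each row, row after row: the shift along the tool's x, y, z each as a share of 200 mm, from -1 to 1, then the turn, a rotation vector about the tool's x, y, z each as a share of pi rad, from -1 to 1, then the closure, from -1 (fully open) to 1 (shut), so that 0 is half open. In form: [dx, dy, dz, ax, ay, az, claw, dx, dy, dz, ax, ay, az, claw, ...]. A call has exactly 10 rows; each row shifts and turns the commanded pose from where the row before left it, along the tool's axes as they then stand; what a row does not reach is not made up. A row lasts 1/12 s, in which the tool goes at most 41.7 mm and 7.16 degrees, less where a joint would pass 70% of its speed; a pose out of reach is approached as far as the arm can. A call with a number of a shift or a turn outside -1 to 1 is refused whole. A call with a gripper value outside its range is refused whole. The fingers move at their own pace and stop on an object; "force" is the grip in N (left out, the last holds). Time passes only in rows, so rows that do not move let the fingers close, or fill a call up. It gives the time, the measured TCP pose, the force and the opening at its end, in the units of the state.
- ctrl.observe(): the state, without advancing time (a new reading comes with each control period).
- ctrl.snapshot(name): name is "side" or "top" or "wrist"; returns the picture (420x560x3 uint8, red, green, blue); there is no depth.
- ctrl.camera_model(name): a dict with "mtx" (3x3 intrinsics, pixels), "distortion" ([k1, k2, p1, p2, k3] as OpenCV has them; the pictures are not rectified), "eye" and "attitude" of the camera in the world. Camera axes: x right, y down, z forward; pixel columns grow to the right and rows downward; lengths in m; the calibration is good to about 2 mm. A picture is of the moment at which its call begins: read the wrist's pose just before it. camera_model takes no time and is no camera call; for the wrist camera it gives the pose at the moment of the call.
- ctrl.sign_off(): hands the job in, once; it reports no verdict.
Trained networks look in the newest picture that a camera, given by its name, has taken for a name from the list of things; names that differ only in an ending like _2 or _b are one class to them, and where a whole thing is asked for, a point or a joint stands for the part that bears it (a point fixed in the world has none). Each returns a list of dicts, best first, with "p" (0 to 1); they miss things now and then, are a little off and sometimes report something else, mostly with a low value. They report only what shows in the picture. A call takes as long as a camera call. They do not tell look-alikes from the thing itself.
- ctrl.recognise(camera, thing): "point" ([x, y, z] in m, in world coordinates, good to about 4 mm: the middle of the surface that is visible of it).
- ctrl.masks_of(camera, thing): "pixels" (420x560 bool, what is visible of it).
- ctrl.mark_of(camera, thing): "point" ([x, y, z] in m, in world coordinates, good to about 4 mm: a listed point, or the origin of a listed thing).
The state is a dict: "clock": time; "joint_positions": joint angles; "qvel": joint speeds; "tau": joint torques, N m; "ee_pos": TCP position; "orientation": TCP orientation; "ft_force": force on the tool from outside, world axes, zero at the start; "torque": the same for the moment, N m; "width": opening from 0.0 (shut) to 1.0 (fully open).
Only numpy, scipy, OpenCV 4.12 (cv2) and the standard library are available. Lean on these libraries where they do the work, as an engineer would, in place of code of your own. Each camera call takes 0.05 s, during which the arm holds its last target. There are 200 camera calls.

## Working session

There is one attempt and no reset: what is moved stays moved. The work goes in short steps, Python scripts to look and compute and a tool call to move; the robot and the scene stay as the last step left them, time stands still between calls to the robot, and variables do not carry over. Pictures are saved under pics/ and viewed, about 8 in all and at most 12, crops included, and the job is handed in when it is done.

Besides the shell and the picture viewer there is one more tool, called after "Call:" in YAML: its name, and indented under it one key for each argument. servo_tool: Moves the arm, as the interface text tells. Its arguments: {"type":"object","properties":{"rows":{"type":"array"},"force":{"type":"number"}},"required":["rows"]}

```bash
mkdir -p pics; ls; cat > h.py <<'E'
import numpy as np, cv2
from rig import ctrl
def snap(c,n,crop=None,s=1):
    im=ctrl.snapshot(c)
    if crop: x0,y0,x1,y1=crop; im=im[y0:y1,x0:x1]
    if s!=1: im=cv2.resize(im,None,fx=s,fy=s,interpolation=cv2.INTER_CUBIC)
    cv2.imwrite('pics/'+n,im[:,:,::-1])
def ray(c,uv,z):
    m=ctrl.camera_model(c)
    p=cv2.undistortPoints(np.array(uv,float).reshape(-1,1,2),np.array(m['mtx']),np.array(m['distortion'])).reshape(-1,2)
    d=np.c_[p,np.ones(len(p))]@np.array(m['attitude']).T
    e=np.array(m['eye']); return e+d*((z-e[2])/d[:,2])[:,None]
def proj(c,P):
    m=ctrl.camera_model(c); R=np.array(m['attitude'])
    q=(np.array(P,float).reshape(-1,3)-np.array(m['eye']))@R
    return cv2.projectPoints(q,np.zeros(3),np.zeros(3),np.array(m['mtx']),np.array(m['distortion']))[0].reshape(-1,2)
E
python3 - <<'E'
from h import *
np.set_printoptions(precision=4,suppress=True)
snap('top','t1.png')
for n in ['tray_yellow','tray_yellow_near','nest_yellow_stop','nest_yellow','btn_yellow_top','tray_chips','tray_empty']:
    for r in ctrl.mark_of('top',n)[:4]: print(n,r['p'],np.array(r['point']),proj('top',r['point'])[0])
s=ctrl.observe();print(s['clock'],s['ee_pos'],s['orientation'],s['width'],s['ft_force'])
E
```

```text
pics
tray_yellow 0.79 [ 0.4416  0.0842 -0.0017] [252.4903 273.9281]
tray_yellow 0.68 [ 0.7056 -0.232  -0.0009] [392.0554 153.7902]
tray_yellow 0.66 [ 0.5695 -0.0087  0.0101] [294.5697 214.2457]
tray_yellow 0.57 [ 0.3664 -0.0581  0.001 ] [318.7573 307.9271]
tray_yellow_near 0.88 [ 0.3847 -0.2458  0.0091] [405.0708 297.6922]
tray_yellow_near 0.86 [ 0.5334 -0.0144  0.0192] [297.6962 230.4204]
tray_yellow_near 0.85 [0.4664 0.0494 0.0066] [268.377  262.2063]
tray_yellow_near 0.76 [ 0.4021 -0.0367  0.0089] [308.8478 291.639 ]
nest_yellow_stop 0.76 [0.629  0.0018 0.0163] [289.4176 186.8181]
nest_yellow_stop 0.55 [ 0.7343  0.1325 -0.0034] [230.1263 142.6831]
nest_yellow_stop 0.33 [ 0.5821 -0.1124  0.0016] [341.2933 208.4717]
nest_yellow 0.69 [ 0.5887 -0.0026  0.0009] [291.4565 206.0795]
btn_yellow_top 0.59 [ 0.737  -0.0083  0.0025] [292.9404 140.2237]
btn_yellow_top 0.42 [0.5874 0.0692 0.0284] [258.4311 205.365 ]
btn_yellow_top 0.21 [ 0.5702 -0.0073  0.0098] [293.9151 213.9492]
tray_chips 0.87 [ 0.5141 -0.2611  0.0106] [409.9863 238.0182]
tray_empty 0.77 [0.5177 0.2415 0.0068] [179.6381 239.4393]
tray_empty 0.68 [ 0.5306 -0.0139  0.0178] [297.4523 231.7744]
0.4 [0.1701 0.6273 0.2266] [[ 0.2617  0.9652 -0.0001]
 [ 0.9652 -0.2617 -0.0002]
 [-0.0003 -0.     -1.    ]] 0.9969513674635981 [-0.0902 -0.4981  0.0443]
```

View pics/t1.png

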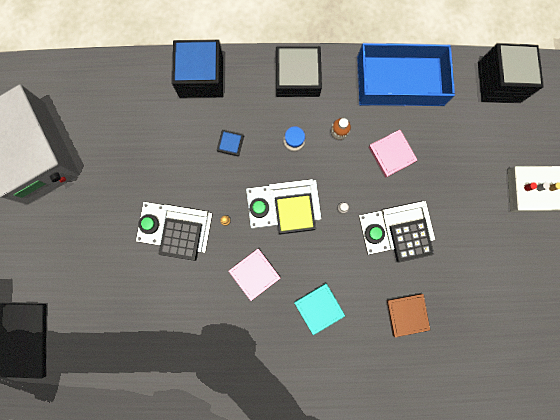

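The yellow gel tray is at (295,214), with its button to the left at (259,207). The possible confusions are pink at (254,274) and (393,153), turquoise (320,309), brown (408,315), and the chips and empty trays at (411,238) and (181,239).

```bash
python3 - <<'E'
from h import *
np.set_printoptions(precision=4,suppress=True)
im=ctrl.snapshot('top')
hsv=cv2.cvtColor(im,cv2.COLOR_RGB2HSV)
y=cv2.inRange(hsv,(22,120,120),(35,255,255)); y[:,:240]=0;y[:,360:]=0;y[:170]=0;y[250:]=0
b=cv2.boxPoints(cv2.minAreaRect(cv2.findNonZero(y)))
P=ray('top',b,0.026); print('gel',b,P,P.mean(0),np.linalg.norm(np.diff(P,axis=0),axis=1))
g=cv2.inRange(hsv,(45,90,80),(85,255,255))
for c in cv2.findContours(g,0,2)[0]:
    if cv2.contourArea(c)>80: print('btn',cv2.minEnclosingCircle(c),ray('top',[cv2.minEnclosingCircle(c)[0]],0.03))
cv2.imwrite('pics/t2.png',cv2.resize(im[165:250,210:360],None,fx=5,fy=5,interpolation=cv2.INTER_CUBIC)[:,:,::-1])
E
```

```text
gel [[276.6    198.8   ]
 [308.7231 194.7846]
 [312.6923 226.5385]
 [280.5693 230.5539]] [[ 0.6015  0.0301  0.026 ]
 [ 0.6095 -0.0392  0.026 ]
 [ 0.5408 -0.0463  0.026 ]
 [ 0.533   0.0225  0.026 ]] [ 0.5712 -0.0082  0.026 ] [0.0698 0.0691 0.0692]
btn ((375.67242431640625, 232.8103485107422), 6.330517768859863) [[ 0.5252 -0.181   0.03  ]]
btn ((146.89251708984375, 223.19158935546875), 6.488891124725342) [[0.5516 0.308  0.03  ]]
btn ((258.5714416503906, 206.57142639160156), 6.6179351806640625) [[0.5846 0.0689 0.03  ]]
```

View pics/t2.png

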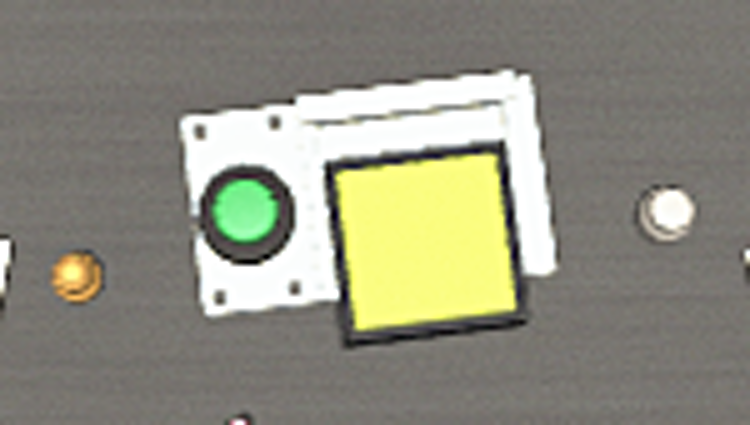

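Call:
servo_tool:
  rows: [0,0,0,0,0,-0.03,1,0,0,0,0,0,-0.03,1,0,0,0,0,0,-0.03,1,0,0,0,0,0,-0.03,1,-0.17,0.0565,0,0,0,0,1,-0.17,0.0565,0,0,0,0,1,-0.17,0.0565,0,0,0,0,1,-0.17,0.0565,0,0,0,0,1,-0.17,0.0565,0,0,0,0,1,-0.17,0.0565,0,0,0,0,1]

```text
clock: 1.28
ee_pos: [0.2608, 0.4306, 0.2268]
orientation: [[-0.112, 0.994, 0.0], [0.994, 0.112, 0.0], [0.0, 0.0, -1.0]]
ft_force: [1.0, 1.0, 0.8]
width: 0.323
```

Call:
servo_tool:
  rows: [-0.17,0.0565,0,0,0,0,1,-0.17,0.0565,0,0,0,0,1,-0.17,0.0565,0,0,0,0,1,-0.17,0.0565,0,0,0,0,1,-0.17,0.0565,0,0,0,0,1,-0.17,0.0565,0,0,0,0,1,-0.17,0.0565,0,0,0,0,1,-0.17,0.0565,0,0,0,0,1,-0.17,0.0565,0,0,0,0,1,-0.17,0.0565,0,0,0,0,1]

```text
clock: 2.12
ee_pos: [0.4113, 0.1054, 0.2272]
orientation: [[-0.112, 0.994, 0.001], [0.994, 0.112, 0.0], [0.0, 0.001, -1.0]]
ft_force: [0.6, 0.7, -0.0]
width: 0.003
```

Call:
servo_tool:
  rows: [-0.164,0.056,0,0,0,0,1,-0.164,0.056,0,0,0,0,1,-0.164,0.056,0,0,0,0,1,-0.164,0.056,0,0,0,0,1,0,0,0.1,0,0,0,1,0,0,0.1,0,0,0,1,0,0,0.1,0,0,0,1,0,0,0.1,0,0,0,1,0,0,0,0,0,0,1,0,0,0,0,0,0,1]

```text
clock: 2.95
ee_pos: [0.4691, -0.0183, 0.1463]
orientation: [[-0.112, 0.994, -0.002], [0.994, 0.112, 0.0], [0.0, -0.002, -1.0]]
ft_force: [0.3, 0.4, 0.5]
width: 0.007
```

```bash
python3 - <<'E'
from h import *
np.set_printoptions(precision=4,suppress=True)
s=ctrl.observe();print(s['clock'],s['ee_pos'],s['ft_force'])
snap('wrist','w1.png'); snap('side','s1.png')
for n in ['tray_yellow','tray_yellow_near','nest_yellow_stop','nest_yellow','btn_yellow_top']:
    for r in ctrl.mark_of('wrist',n)[:2]: print(n,r['p'],np.array(r['point']))
E
```

```text
2.95 [ 0.4691 -0.0183  0.1463] [0.3063 0.3869 0.5431]
tray_yellow 0.97 [ 0.3618 -0.0525  0.0002]
tray_yellow 0.58 [0.4402 0.0799 0.0009]
tray_yellow_near 0.76 [ 0.4019 -0.0398  0.005 ]
tray_yellow_near 0.63 [0.462  0.0477 0.0051]
```

View pics/w1.png

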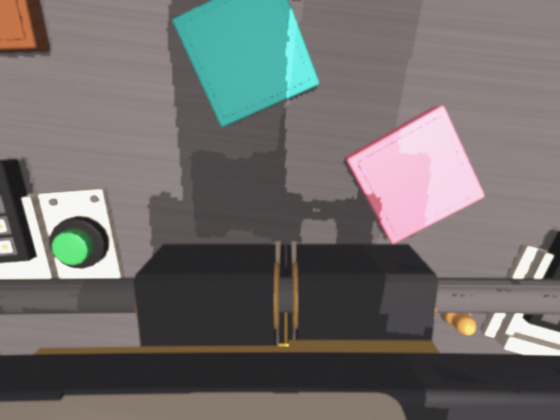

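View pics/s1.png

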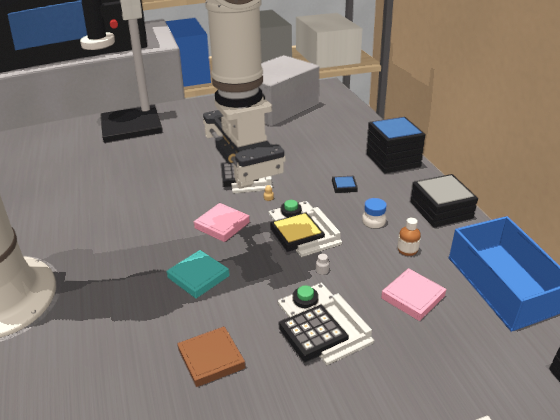

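The wrist camera looks back towards the robot, showing turquoise (250,60) and pink (415,175), both clear of the fingers. The side view shows the yellow tray at (297,230) and clear space behind it. I'll descend behind the near face.

Call:
servo_tool:
  rows: [0,0,0.08,0,0,0,1,0,0,0.08,0,0,0,1,0,0,0.08,0,0,0,1,0,0,0.08,0,0,0,1,0,0,0.08,0,0,0,1,0,0,0.08,0,0,0,1,0,0,0.08,0,0,0,1,0,0,0.06,0,0,0,1,0,0,0.045,0,0,0,1,0,0,0,0,0,0,1]

```text
clock: 4.13
ee_pos: [0.4689, -0.0183, 0.0125]
orientation: [[-0.112, 0.994, -0.002], [0.994, 0.112, 0.0], [0.0, -0.002, -1.0]]
ft_force: [-0.2, -1.6, -0.1]
width: 0.005
```

Call:
servo_tool:
  rows: [0,0.025,0,0,0,0,1,0,0.025,0,0,0,0,1,0,0.025,0,0,0,0,1,0,0.025,0,0,0,0,1,0,0.025,0,0,0,0,1,0,0.025,0,0,0,0,1,0,0.025,0,0,0,0,1,0,0,0,0,0,0,1,0,0,0,0,0,0,1,0,0,0,0,0,0,1]

```text
clock: 4.97
ee_pos: [0.5043, -0.0144, 0.0136]
orientation: [[-0.112, 0.994, -0.001], [0.994, 0.112, -0.0], [0.0, -0.001, -1.0]]
ft_force: [0.1, 0.3, 0.6]
width: 0.01
```

```bash
python3 - <<'E'
from h import *
s=ctrl.observe();print(s['clock'],s['ee_pos'],s['ft_force'])
snap('side','s2.png',(190,150,390,290),4)
E
```

```text
4.9667 [ 0.50426034 -0.01442809  0.01355364] [0.10683406 0.25438415 0.59748894]
```

View pics/s2.png

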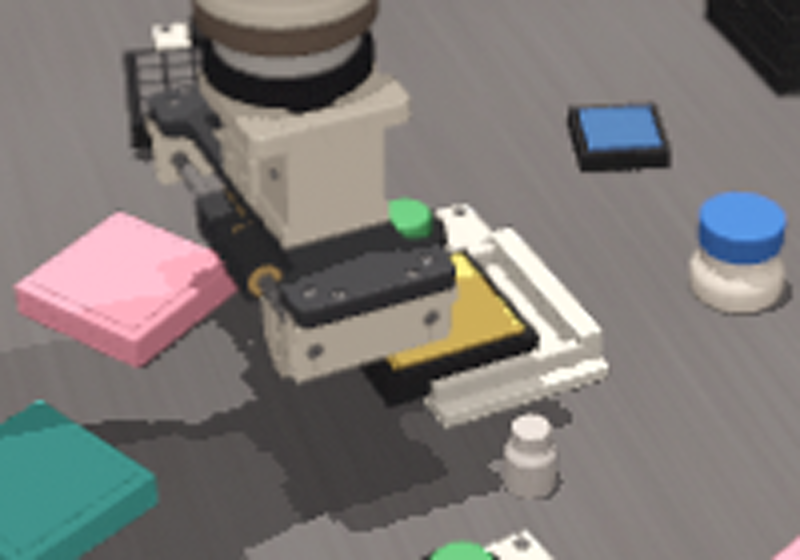

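The fingers are down behind the near face, the tray is not yet touched, and the lens is clear. I'll push slowly and watch the force.

Call:
servo_tool:
  rows: [0,0.01,0,0,0,0,1,0,0.01,0,0,0,0,1,0,0.01,0,0,0,0,1,0,0.01,0,0,0,0,1,0,0.01,0,0,0,0,1,0,0.01,0,0,0,0,1,0,0.01,0,0,0,0,1,0,0.01,0,0,0,0,1,0,0.01,0,0,0,0,1,0,0.01,0,0,0,0,1]

```text
clock: 5.85
ee_pos: [0.524, -0.0122, 0.0136]
orientation: [[-0.112, 0.994, -0.001], [0.994, 0.112, -0.0], [0.0, -0.001, -1.0]]
ft_force: [-1.6, -1.1, 1.7]
width: 0.005
```

Call:
servo_tool:
  rows: [0,0.005,0,0,0,0,1,0,0.005,0,0,0,0,1,0,0.005,0,0,0,0,1,0,0.005,0,0,0,0,1,0,0.005,0,0,0,0,1,0,0.005,0,0,0,0,1,0,0.005,0,0,0,0,1,0,0.005,0,0,0,0,1,0,0.005,0,0,0,0,1,0,0.005,0,0,0,0,1]

```text
clock: 6.68
ee_pos: [0.5345, -0.011, 0.0137]
orientation: [[-0.112, 0.994, -0.0], [0.994, 0.112, 0.0], [0.0, -0.0, -1.0]]
ft_force: [-0.7, 0.4, -0.2]
width: 0.006
```

Call:
servo_tool:
  rows: [0,0.0025,0,0,0,0,1,0,0.0025,0,0,0,0,1,0,0.0025,0,0,0,0,1,0,0.0025,0,0,0,0,1,0,0.0025,0,0,0,0,1,0,0.0025,0,0,0,0,1,0,0,0,0,0,0,1,0,0,0,0,0,0,1,0,0,0,0,0,0,1,0,0,0,0,0,0,1]

```text
clock: 7.52
ee_pos: [0.5377, -0.0107, 0.0138]
orientation: [[-0.112, 0.994, 0.0], [0.994, 0.112, 0.0], [0.0, 0.0, -1.0]]
ft_force: [-0.9, -0.5, -0.8]
width: 0.003
```

```bash
python3 - <<'E'
from h import *
s=ctrl.observe();print(s['clock'],s['ee_pos'],s['ft_force'])
snap('side','s3.png',(240,190,360,270),6)
E
```

```text
7.5167 [ 0.53769281 -0.01067117  0.0137571 ] [-0.86374422 -0.54286525 -0.83164348]
```

View pics/s3.png

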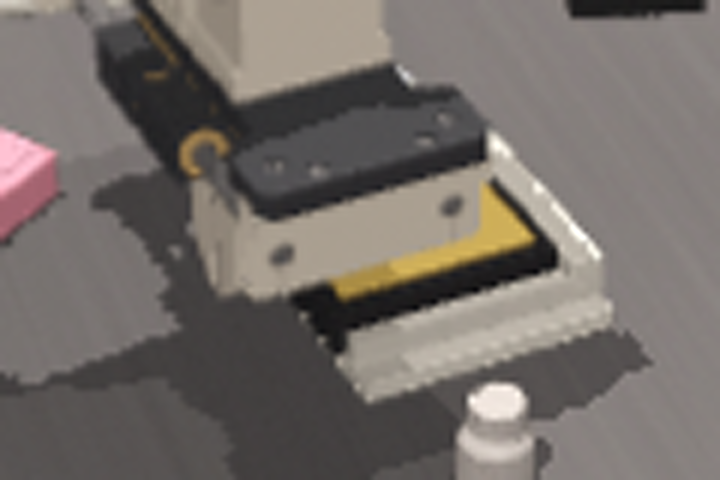

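The tray moves with the fingers and a gap of a few mm to the stop remains at about (565,255). I'll keep going in fine steps.

Call:
servo_tool:
  rows: [0,0.0025,0,0,0,0,1,0,0.0025,0,0,0,0,1,0,0.0025,0,0,0,0,1,0,0.0025,0,0,0,0,1,0,0,0,0,0,0,1,0,0,0,0,0,0,1,0,0,0,0,0,0,1,0,0,0,0,0,0,1,0,0,0,0,0,0,1,0,0,0,0,0,0,1]

```text
clock: 8.4
ee_pos: [0.5377, -0.0107, 0.0134]
orientation: [[-0.112, 0.994, -0.003], [0.994, 0.112, -0.0], [0.0, -0.003, -1.0]]
ft_force: [-5.3, 0.1, 3.3]
width: 0.008
```

Call:
servo_tool:
  rows: [0,0.0025,0,0,0,0,1,0,0.0025,0,0,0,0,1,0,0,0,0,0,0,1,0,0,0,0,0,0,1,0,0,0,0,0,0,1,0,0,0,0,0,0,1,0,0,0,0,0,0,1,0,0,0,0,0,0,1,0,0,0,0,0,0,1,0,0,0,0,0,0,1]

```text
clock: 9.23
ee_pos: [0.5377, -0.0107, 0.0132]
orientation: [[-0.112, 0.994, -0.005], [0.994, 0.112, -0.0], [0.0, -0.005, -1.0]]
ft_force: [-7.2, -0.4, 4.4]
width: 0.007
```

The fingers stopped moving while the reaction force rose to 5 N and then 7 N, which fits the tray resting on its stop. I'll back off and rise to check.

Call:
servo_tool:
  rows: [0,-0.01,0,0,0,0,1,0,-0.02,0,0,0,0,1,0,-0.04,0,0,0,0,1,0,-0.04,0,0,0,0,1,0,-0.04,0,0,0,0,1,0,-0.04,0,0,0,0,1,0,0,-0.1,0,0,0,1,0,0,-0.15,0,0,0,1,0,0,-0.15,0,0,0,1,0,0,-0.1,0,0,0,1]

```text
clock: 10.07
ee_pos: [0.5029, -0.0148, 0.116]
orientation: [[-0.112, 0.994, 0.002], [0.994, 0.112, -0.0], [-0.0, 0.002, -1.0]]
ft_force: [0.5, -0.0, -0.5]
width: 0.004
```

Call:
servo_tool:
  rows: [0,-0.1,0,0,0,0,1,0,-0.1,0,0,0,0,1,0,-0.1,0,0,0,0,1,0,-0.1,0,0,0,0,1,0,0,0,0,0,0,1,0,0,0,0,0,0,1,0,0,0,0,0,0,1,0,0,0,0,0,0,1,0,0,0,0,0,0,1,0,0,0,0,0,0,1]

```text
clock: 10.9
ee_pos: [0.4238, -0.0235, 0.1137]
orientation: [[-0.112, 0.994, 0.0], [0.994, 0.112, 0.0], [0.0, 0.0, -1.0]]
ft_force: [0.6, 0.4, -1.0]
width: 0.001
```

```bash
python3 - <<'E'
from h import *
np.set_printoptions(precision=4,suppress=True)
s=ctrl.observe();print(s['clock'],s['ee_pos'],s['ft_force'])
im=ctrl.snapshot('top'); im2=ctrl.snapshot('side')
hsv=cv2.cvtColor(im,cv2.COLOR_RGB2HSV)
y=cv2.inRange(hsv,(22,120,100),(35,255,255)); y[:,:240]=0;y[:,360:]=0;y[:170]=0;y[250:]=0
b=cv2.boxPoints(cv2.minAreaRect(cv2.findNonZero(y)))
P=ray('top',b,0.026); print('gel',P,P.mean(0))
r=lambda i,c:cv2.resize(i[c[1]:c[3],c[0]:c[2]],(720,None) if 0 else (600,400),interpolation=cv2.INTER_CUBIC)
cv2.imwrite('pics/c1.png',cv2.resize(np.vstack([r(im,(240,170,330,230)),r(im2,(250,185,355,255))]),(450,600))[:,:,::-1])
E
```

```text
10.9 [ 0.4238 -0.0235  0.1137] [ 0.5733  0.392  -1.0236]
gel [[ 0.6187  0.032   0.026 ]
 [ 0.6267 -0.0374  0.026 ]
 [ 0.558  -0.0445  0.026 ]
 [ 0.5502  0.0244  0.026 ]] [ 0.5884 -0.0064  0.026 ]
```

View pics/c1.png

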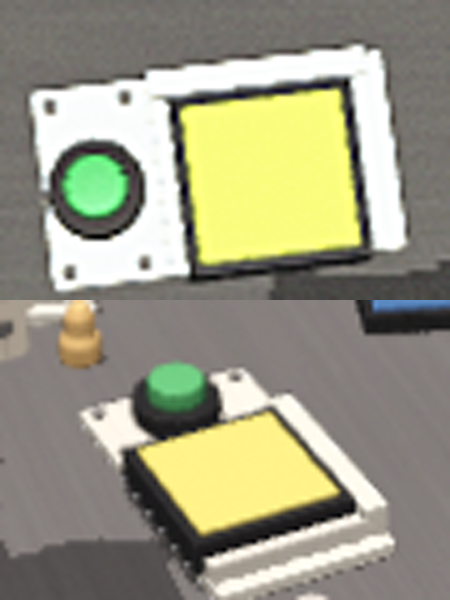

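The gel centre moved to (0.5884, -0.0064), which matches the nest origin I got from the button (0.588, -0.006). There is no gap at the stop, so the tray is home. The button is next.

Call:
servo_tool:
  rows: [0.0615,0.142,0,0,0,0,1,0.0615,0.142,0,0,0,0,1,0.0615,0.142,0,0,0,0,1,0.0615,0.142,0,0,0,0,1,0.0615,0.142,0,0,0,0,1,0.0615,0.142,0,0,0,0,1,0,0,0.1,0,0,0,1,0,0,0.1,0,0,0,1,0,0,0.1,0,0,0,1,0,0,0,0,0,0,1]

```text
clock: 11.83
ee_pos: [0.581, 0.0686, 0.0495]
orientation: [[-0.112, 0.994, -0.007], [0.994, 0.112, -0.001], [-0.0, -0.007, -1.0]]
ft_force: [-1.8, -1.1, -0.3]
width: 0.012
```

```bash
python3 - <<'E'
from h import *
s=ctrl.observe();print(s['clock'],s['ee_pos'],s['ft_force'])
snap('side','s4.png',(240,170,360,260),6)
E
```

```text
11.8333 [0.58099342 0.0685695  0.04945697] [-1.8345072  -1.06117964 -0.29425091]
```

View pics/s4.png

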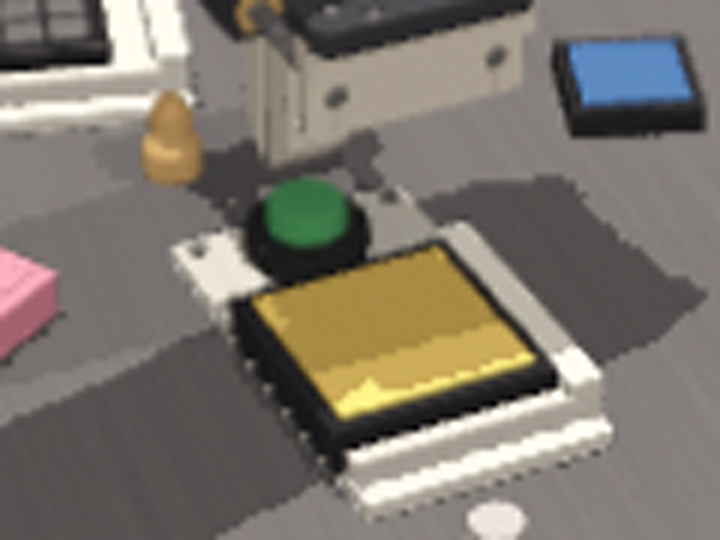

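The fingertips are above the green cap (305,210) and clear of the tray. I'll make a small forward correction, then press slowly.

Call:
servo_tool:
  rows: [0,0.008,0.02,0,0,0,1,0,0.008,0.02,0,0,0,1,0,0,0.015,0,0,0,1,0,0,0.01,0,0,0,1,0,0,0.01,0,0,0,1,0,0,0.01,0,0,0,1,0,0,0.01,0,0,0,1,0,0,0,0,0,0,1,0,0,0,0,0,0,1,0,0,0,0,0,0,1]

```text
clock: 12.72
ee_pos: [0.5875, 0.0692, 0.0348]
orientation: [[-0.112, 0.994, 0.0], [0.994, 0.112, 0.0], [0.0, 0.0, -1.0]]
ft_force: [-0.0, 0.4, 0.6]
width: -0.002
```

Call:
servo_tool:
  rows: [0,-0.012,0,0,0,0,1,0,0,0.008,0,0,0,1,0,0,0.008,0,0,0,1,0,0,0.008,0,0,0,1,0,0,0.005,0,0,0,1,0,0,0.005,0,0,0,1,0,0,0,0,0,0,1,0,0,0,0,0,0,1,0,0,0,0,0,0,1,0,0,0,0,0,0,1]

```text
clock: 13.55
ee_pos: [0.585, 0.0689, 0.028]
orientation: [[-0.112, 0.994, -0.0], [0.994, 0.112, -0.0], [0.0, -0.0, -1.0]]
ft_force: [-1.8, -0.2, 2.5]
width: 0.006
```

Call:
servo_tool:
  rows: [0,0,0.005,0,0,0,1,0,0,0.005,0,0,0,1,0,0,0.005,0,0,0,1,0,0,0,0,0,0,1,0,0,0,0,0,0,1,0,0,0,0,0,0,1,0,0,0,0,0,0,1,0,0,0,0,0,0,1,0,0,0,0,0,0,1,0,0,0,0,0,0,1]

```text
clock: 14.38
ee_pos: [0.585, 0.0689, 0.0249]
orientation: [[-0.112, 0.994, -0.0], [0.994, 0.112, -0.0], [-0.0, -0.0, -1.0]]
ft_force: [-1.3, 0.5, 3.3]
width: 0.002
```

Call:
servo_tool:
  rows: [0,0,0.005,0,0,0,1,0,0,0.005,0,0,0,1,0,0,0,0,0,0,1,0,0,0,0,0,0,1,0,0,0,0,0,0,1,0,0,0,0,0,0,1,0,0,0,0,0,0,1,0,0,0,0,0,0,1,0,0,0,0,0,0,1,0,0,0,0,0,0,1]

```text
clock: 15.22
ee_pos: [0.5851, 0.0689, 0.0241]
orientation: [[-0.112, 0.994, 0.0], [0.994, 0.112, -0.0], [-0.0, 0.0, -1.0]]
ft_force: [-5.4, -0.7, 15.6]
width: 0.002
```

The fingers stalled at z = 24.1 mm, which is 30 − 6, with the force above 5 N, so the button is fully down. Now I'll release it and withdraw.

Call:
servo_tool:
  rows: [0,0,-0.01,0,0,0,1,0,0,-0.02,0,0,0,1,0,0,-0.03,0,0,0,1,0,0,-0.06,0,0,0,1,0,0,-0.1,0,0,0,1,0,0,-0.15,0,0,0,1,0,0,-0.15,0,0,0,1,0,0,-0.1,0,0,0,1,0,0,0,0,0,0,1,0,0,0,0,0,0,1]

```text
clock: 16.05
ee_pos: [0.5863, 0.0691, 0.149]
orientation: [[-0.112, 0.994, 0.004], [0.994, 0.112, 0.001], [0.0, 0.004, -1.0]]
ft_force: [-0.3, -0.7, -0.4]
width: 0.004
```

Call:
servo_tool:
  rows: [0,-0.15,0,0,0,0,1,0,-0.15,0,0,0,0,1,0,-0.15,0,0,0,0,1,0,-0.15,0,0,0,0,1,0,-0.1,0,0,0,0,1,0,0,0,0,0,0,1,0,0,0,0,0,0,1,0,0,0,0,0,0,1,0,0,0,0,0,0,1,0,0,0,0,0,0,1]

```text
clock: 16.88
ee_pos: [0.4468, 0.0534, 0.1467]
orientation: [[-0.112, 0.994, 0.0], [0.994, 0.112, 0.0], [0.0, 0.0, -1.0]]
ft_force: [-0.5, -0.1, 0.3]
width: 0.009
```

```bash
python3 - <<'E'
from h import *
np.set_printoptions(precision=4,suppress=True)
s=ctrl.observe();print(s['clock'],s['ee_pos'],s['ft_force'])
im=ctrl.snapshot('top'); im2=ctrl.snapshot('side')
hsv=cv2.cvtColor(im,cv2.COLOR_RGB2HSV)
y=cv2.inRange(hsv,(22,120,100),(35,255,255)); y[:,:240]=0;y[:,360:]=0;y[:170]=0;y[250:]=0
b=cv2.boxPoints(cv2.minAreaRect(cv2.findNonZero(y)))
print('gel',ray('top',b,0.026).mean(0))
cv2.imwrite('pics/f.png',np.vstack([im[90:350,100:460],cv2.resize(im2[160:290,200:380],(360,260))])[:,:,::-1])
E
```

```text
16.8833 [0.4468 0.0534 0.1467] [-0.465  -0.0976  0.3368]
gel [ 0.5884 -0.0064  0.026 ]
```

View pics/f.png

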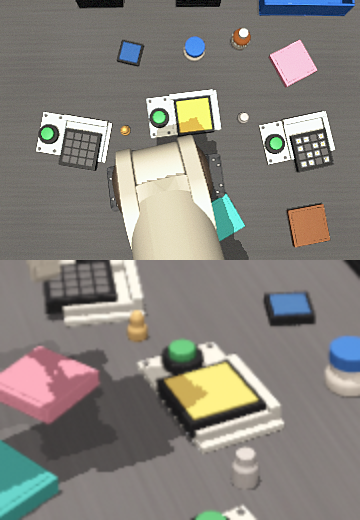

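The tray is still home, the button is up again, the bystanders look undisturbed and the arm is clear. I'm handing in.

```bash
python3 -c "
from rig import ctrl
print(ctrl.sign_off())"
```

```text
the job is handed in; nothing more can be done
None
```

The yellow tray is home against its stop, and its green button was pressed fully down and has come back up. I handed the job in at about 17 s of the 42 s allowed; sign-off gives no verdict.

- **Tray:** I pushed its near face with the shut fingertips until they stopped moving, and the reaction force then rose to about 7 N. The last top view put the gel centre at (0.5884, -0.0064). That is within 1 mm of the nest origin I worked out from the button, and no gap shows at the stop.
- **Button:** It stalled at 24.1 mm above the table, which is 30 mm less the 6 mm travel. The force at the bottom reached about 16 N, so the final millimetre was firmer than the 5 N the button needs.
- **Withdrawal:** The arm is clear, with about 0 N on the tool. In the last pictures the other trays, their buttons and the loose objects in view look undisturbed. I judged that by eye, and the arm hid the nearer pink tray and part of the turquoise one from above; the side view shows the pink tray and part of the turquoise one.

No final check failed. Early on, the recognition networks mistook the pink and turquoise look-alikes for the yellow tray, so I went by colour and the picture instead.

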